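# Free the enclosure cover and hold it open

## Robot

A 6-joint arm with a two-finger parallel gripper is mounted at the origin on a cart in front of the work surface, level with it; the furniture and walls round the work are solid. World frame = base frame: x ahead of the robot, y to its left, z up, the work surface at z = 0. Lengths are in mm, angles in rad, forces in N, time in s.
With the tool pointing down it reaches from about 275 to 1000 mm from the base axis. Payload 8.4 kg.
Tool frame: the origin (TCP) lies at the very end of the fingers, on their centre line; the grasp point (between the pads) lies 19 mm behind it; z points along the fingers, y is the line along which they close (so a half turn about z gives the same grasp; the last joint's range is limited). The gripper opens to 85 mm and grips with 20 to 120 N. Pads are 22 mm wide; open, the fingers measure 114 mm over their backs; the gripper's body (76 mm by 85 mm) begins 54 mm behind the grasp point. The pads swing forward as they close: fully open they stand 13 mm farther back than shut.
Start: joints at [1.246, 0.353, 1.633, -0, 1.155, -0.002], TCP at [198.263, 592.722, 231.281] pointing down, gripper open.
Joint ranges: [-2.63, 2.63], [-0.92, 2.1], [0.06, 2.66], [-1.3, 4.44], [0, 2.69], [-3.02, 3.02]. Speed limits (rad/s): [2.22, 2.22, 2.79, 3.14, 3.14, 3.14].

## Interface

Orientations are given as [roll, pitch, yaw] about the fixed x, y, z axes, in that order (R = Rz(yaw) Ry(pitch) Rx(roll)).
In Python, from rig import sensors, grab_frame, camera_params, order gives the robot as it stands. The module is installed in compiled form; this text tells all that it offers.
- The arm moves only by the tool move_arm, never from a script. Its argument "motion" is a list of rows, each a list of 7 numbers: the turn, a rotation vector about the tool's x, y, z in normalised numbers (1 is 4 rad), then the shift along the tool's x, y, z in parts of the range, where 1.0 means 0.8 m, then the finger opening in m, from 0 to 0.0854. A call has 1 to 8 rows; each row is the pose to reach, as a shift and turn from the pose commanded when the call began, along the tool's axes at that moment; what a row does not reach only later rows make up. A row lasts 1/8 s, in which the tool goes at most 62.5 mm and 10.7 degrees, less where a joint would pass 70% of its speed; a pose out of reach is approached as far as the arm can. Shift and turn numbers lie between -1 and 1, and a call with a number outside is refused. A call with a gripper value outside its range is refused whole. The fingers move at their own pace and stop on an object; "grip_force" is the grip in N (left out, the last holds). Time passes only in rows, so rows that repeat a pose let the fingers close. It gives the time, the measured TCP pose, the force, the opening and the grip force at its end, in the units of the state.
- sensors.sense(): the state, without advancing time (a new reading comes with each control period).
- grab_frame(name): name is "side" or "top" or "wrist"; returns (picture, depth): 480x640x3 uint8, red, green, blue; 480x640 float32, mm along the optical axis (not along the pixel's ray), 0 where there is no reading.
- camera_params(name): a dict with "camera_matrix" (3x3 intrinsics, pixels), "world_from_camera" (4x4, takes a point from camera to world coordinates). Camera axes: x right, y down, z forward; pixel columns grow to the right and rows downward; lengths in mm; the calibration is good to about 2 mm. A picture is of the moment at which its call begins: read the wrist's pose just before it. camera_params takes no time and is no camera call; for the wrist camera it gives the pose at the moment of the call.
- order.sign_off(): hands the job in; it is judged then, once.
The state is a dict: "clock": time; "qpos": joint angles; "qvel": joint speeds; "joint_efforts": joint torques, N m; "eef_pos": TCP position; "tcp_rot": TCP orientation; "contact_force": force on the tool from outside, world axes, zero at the start; "wrist_torque": the same for the moment, N m; "opening": opening from 0.0 (shut) to 1.0 (fully open); "grasp_force": force on a finger pad.
Only numpy, scipy, OpenCV 4.12 (cv2) and the standard library are available. Lean on these libraries where they do the work, as an engineer would, in place of code of your own. Each camera call takes 0.05 s, during which the arm holds its last target. There are 200 camera calls.

## Task

Open the grey terminal enclosure for the fitter. First slide the transport lock (the broad paddle on the left rail) away from you all the way to its stop; then, with the catch knob on the right rail still as you found it, tug the cover up by its bar handle to learn whether the catch holds it. Only if it is caught, let the cover down again and slide the catch knob fully to the far end of its short travel; then raise the cover by its handle to about 60 degrees and finish with the gripper still holding it there, leaving the three small parts lying round the enclosure undisturbed.

Things in the scene. Friction and masses are not known exactly. Their poses are not given: they have to be found in the camera images.
- case: The grey sheet-steel terminal enclosure, fixed to the bench: 180 mm deep (x), 200 mm wide (y), 92 mm high over the closed cover; an aluminium rail 30 mm wide runs along each side (overall width 260 mm). Origin at the centre of its underside on the bench; its x axis points away from the robot towards the hinge side, y to the left, z up. It never moves, but its place and yaw differ from run to run.
- cover (a joint): Angle (rad) of the enclosure's flat steel cover, hinged along the far top rim: 0 closed, grows as the near edge rises, stop at 1.3. About 0.45 kg; it always falls shut when let go; lifting it at the handle takes 2 to 4 N. When blocked by the lock or the catch it comes up only 0.02 to 0.05 rad (5 to 12 mm at the handle) and then stands firm; a 10 N pull is plenty to tell.
- handle (a point): Middle of the cover's bar handle: a round steel bar 12 mm thick, 90 mm long, parallel to the enclosure's y, 50 mm in front of the cover's near edge, 92 mm above the bench when shut; open on both sides (44 mm clear towards the enclosure). It moves on a radius of 230 mm about the hinge and may turn in the grip, so the gripper can keep pointing straight down.
- cover_hinge (a point): Point in the middle of the cover's hinge line (which is parallel to the enclosure's y), on the far top rim, 88 mm above the bench.
- transport_lock (a joint): Travel (m) of the transport lock on the left rail, along the enclosure's +x (away from the robot): 0 at the near end, 0.080 at the far stop; starts in the near half. Sliding takes 2 to 3 N; it stays where it is left. Its steel finger lies over the cover's left edge and blocks the cover until, at the far stop, it stands over the notch in that edge.
- lock_grip (a point): Point to grip on the transport lock: middle of a black upright paddle, 12 mm thick (enclosure x), 30 mm wide (y), standing 42 mm clear above the cover's level; its flat top lies 6 mm above this point, which is 128 mm above the bench. Slides with the lock.
- catch_knob (a joint): Travel (m) of the catch knob on the right rail along the enclosure's +x: starts within 4 mm of the near end (0), far end 0.024; slides with 2 to 3 N and stays. It does not show how the hidden bolt is set: either the cover is caught with the knob near and free with it far, or the reverse, so moving the knob of a free cover catches it. Slide it only with the cover down.
- knob_grip (a point): Point to grip on the catch: on the axis of a black upright round knob, 16 mm in diameter; its top lies 6 mm above this point, which is 128 mm above the bench; the knob is free all round for 36 mm below its top. Slides with the knob.
- relay: Bystander: small relay, 49 x 28 x 22 mm, loose on the bench to the left of the enclosure; leave it where it is. Origin under its centre.
- contactor: Bystander: dark contactor block, 70 x 50 x 48 mm, loose on the bench right of the enclosure's near corner; leave it. Origin under its centre.
- terminal_strip: Bystander: grey terminal strip, 46 x 33 x 36 mm, loose on the bench to the left of the enclosure, further back; leave it. Origin under its centre.

How it is judged (in metres and radians):
On the way, in this order (a step that is already met when the one before it is completed fails the run):
1. the transport lock is slid to its far stop (last 5 mm), cover still down, catch knob untouched (value of joint transport_lock above 0.075 m and value of joint cover below 0.01 rad and value of joint catch_knob below 0.008 m), for 0.1 s.
2. the cover is tugged up by at least 0.012 rad (3 mm at the handle) while the catch knob is still near its start (value of joint cover above 0.012 rad and value of joint catch_knob below 0.008 m and contact force between the fingers and cover above 0.5 N), for 0.15 s.
At the end, for the whole second after the job is handed in: The cover stands still between 0.85 and 1.22 rad (about 49 to 70 degrees), held by the fingers (more than 0.5 N); the transport lock is within 6 mm of its far stop; the catch knob is either still near its start (below 8 mm) or within 5 mm of its far end (value of joint cover between 0.85 and 1.22 rad and velocity of joint cover between -0.1 and 0.1 rad/s and contact force between the fingers and cover above 0.5 N and value of joint transport_lock above 0.074 m and (value of joint catch_knob below 0.008 m or value of joint catch_knob above 0.019 m)); the arm keeps its last pose, push and grip.
It fails at once if the relay is moved more than 30 mm (distance of relay from where it was at the start of the episode above 0.03 m).
It fails at once if the contactor is moved more than 30 mm (distance of contactor from where it was at the start of the episode above 0.03 m).
It fails at once if the terminal strip is moved more than 30 mm (distance of terminal_strip from where it was at the start of the episode above 0.03 m).
It also fails if it takes over 70 s, if anything falls off the work surface, if the arm or the gripper's body presses on something with over 40 N, if the wrist force passes 120 N, or if a joint passes its speed limit or range.

## Working session

There is one attempt and no reset: what is moved stays moved. The work goes in short steps, Python scripts to look and compute and a tool call to move; the robot and the scene stay as the last step left them, time stands still between calls to the robot, and variables do not carry over. Pictures are saved under pics/ and viewed, at most 10 in all, crops included, and the job is handed in when it is done.

Besides the shell and the picture viewer there is one more tool, called after ">>>" as name([rows], argument=value, ...), one row to a line, values as JSON. move_arm: Moves the arm, as the interface text tells. Its arguments: {"type":"object","properties":{"motion":{"type":"array","items":{"type":"array","items":{"type":"number"}}},"grip_force":{"type":"number"}},"required":["motion"]}

```bash
mkdir -p pics; cat > h.py <<'E'
import numpy as np,cv2
from rig import sensors,grab_frame,camera_params,order
def save(n,f):
    p,d=grab_frame(n); c=camera_params(n); np.savez(f'{f}.npz',p=p,d=d,K=c['camera_matrix'],T=c['world_from_camera']); cv2.imwrite(f'pics/{f}.png',p[:,:,::-1]); return p,d
def pt(f,u,v,r=1,z=None):
    a=np.load(f'{f}.npz'); d=a['d'][v-r:v+r+1,u-r:u+r+1]; d=np.median(d[d>0]) if (d>0).any() else 0
    ray=np.linalg.inv(a['K'])@[u,v,1]; T=a['T']
    if z is not None: w=T[:3,:3]@ray; d=(z-T[2,3])/w[2]
    return (T@np.r_[ray*d,1])[:3].round(1)
E
python3 - <<'E'
from h import *
s=sensors.sense(); print(s)
save('top','top1'); save('side','side1')
E
```

```text
{'clock': 0.0, 'qpos': array([ 1.24561078e+00,  3.53637591e-01,  1.63414210e+00, -4.70544779e-05,
        1.15518405e+00, -2.39407601e-03]), 'qvel': array([-0.00056403,  0.00095289,  0.00113958, -0.00109721,  0.00012076,
        0.00027125]), 'joint_efforts': array([ 1.69922710e-03, -6.05253196e+01, -3.42066479e+01,  1.93649616e-04,
        9.41448554e-03,  1.56012317e-05]), 'eef_pos': array([198.11820576, 592.26755161, 230.56486015]), 'tcp_rot': array([-3.14022146e+00,  3.97399946e-05,  2.81882024e+00]), 'contact_force': array([-0.45266702, -1.06406355,  0.00826769]), 'wrist_torque': array([-0.01269046, -0.07514158,  0.01201923]), 'grasp_force': 0.0, 'opening': 1.0040200439051294}
```

View pics/top1.png

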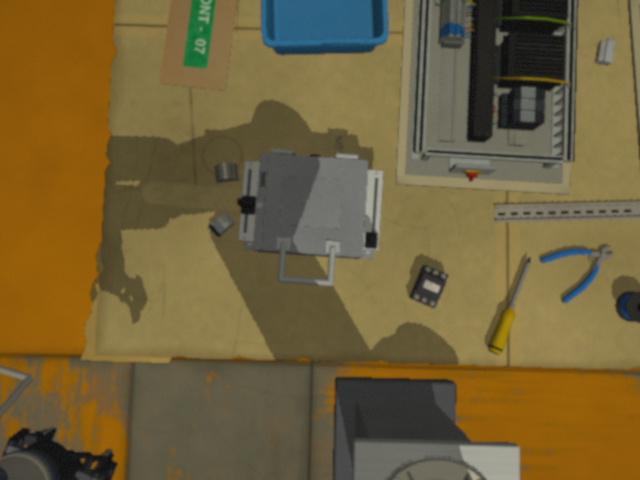

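View pics/side1.png

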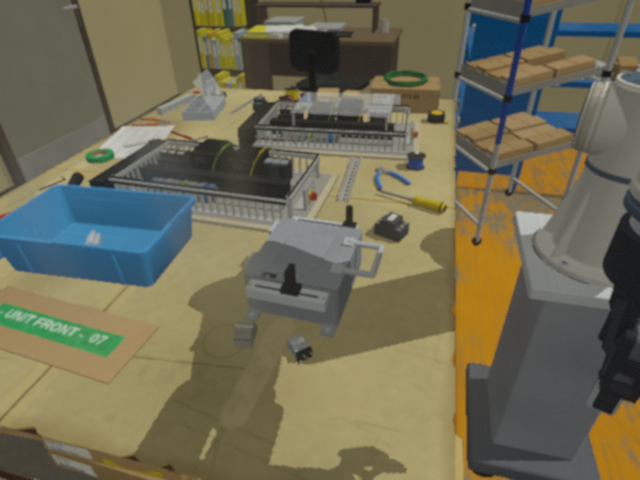

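The top view shows the enclosure around (310,203), with the lock paddle at (247,204), the knob at (372,240) and the handle bar from (281,280) to (331,283). The side view shows the same paddle at (290,280) and knob at (349,215). I'll enlarge and measure.

```bash
python3 - <<'E'
from h import *
p=cv2.imread('pics/top1.png')[140:300,225:395]; q=cv2.imread('pics/side1.png')[200:340,235:395]
cv2.imwrite('pics/crop1.png',np.hstack([cv2.resize(p,None,fx=2.4,fy=2.4,interpolation=2)[:384],cv2.resize(q,None,fx=2.4,fy=2.4,interpolation=2)[:336].__class__(0) if 0 else np.pad(cv2.resize(q,None,fx=2.4,fy=2.4,interpolation=2),((0,48),(0,0),(0,0)))]))
for u,v in [(247,204),(372,240),(281,280),(331,283),(305,282),(310,203),(260,247),(355,254),(262,156)]: print(u,v,pt('top1',u,v,2))
T=np.load('top1.npz')['T'];print(T.round(2),np.load('top1.npz')['K'])
# height-segmented points
a=np.load('top1.npz');d=a['d'];v,u=np.mgrid[130:300,225:395];D=d[130:300,225:395]
P=np.linalg.inv(a['K'])@np.stack([u,v,np.ones_like(u)],0).reshape(3,-1)*D.reshape(-1);W=T[:3,:3]@P+T[:3,3:]
dark=(a['p'][130:300,225:395].max(-1).reshape(-1)<50)
for nm,m in [('hi>118',W[2]>118)]:
  w=W[:,m].T; uu=u.reshape(-1)[m];
  for s in (uu<310,uu>=310): print(nm,s.sum(),w[s].mean(0),np.median(w[s],0),w[s].min(0),w[s].max(0))
# handle bar pixels, by height and in front
m=(W[2]>70)&(v.reshape(-1)>268); w=W[:,m].T; print(m.sum()); print(w[:, :].mean(0), np.polyfit(w[:,1],w[:,0],1),w.min(0),w.max(0))
E
```

```text
247 204 [587.1 366.5 132.5]
372 240 [528.5 144.7 133.6]
281 280 [454.7 304.8  96.9]
331 283 [451.5 214.3  96.1]
305 282 [452.1 261.3  96.2]
310 203 [596.7 255.9  92.7]
260 247 [513.8 345.2  91.4]
355 254 [505.2 171.6  91.7]
262 156 [682.5 347.   90.9]
[[ 2.00000e-02 -1.00000e+00  9.00000e-02  4.54470e+02]
 [-1.00000e+00 -2.00000e-02  1.00000e-02  2.35510e+02]
 [-0.00000e+00 -9.00000e-02 -1.00000e+00  1.17212e+03]
 [ 0.00000e+00  0.00000e+00  0.00000e+00  1.00000e+00]] [[592.69664569   0.         317.19592722]
 [  0.         592.69664569 230.23170288]
 [  0.           0.           1.        ]]
hi>118 179 [549.96189215 329.03340234 439.95895811] [587.07502098 362.39081782 134.34909332] [454.4682348  235.50599722 118.58996601] [ 597.75026747  385.28619353 1172.11674459]
hi>118 137 [493.00541723 188.79624102 648.49489177] [523.66465805 149.78876837 137.83076251] [454.4682348  135.74598503 122.16511527] [ 539.16758606  235.50599722 1172.11674459]
504
[457.81166632 257.48977201 141.21610255] [1.00390984e-02 4.55226701e+02] [447.37288363 209.0242033   87.91575397] [ 476.89652377  310.82609435 1172.11674459]
```

View pics/crop1.png

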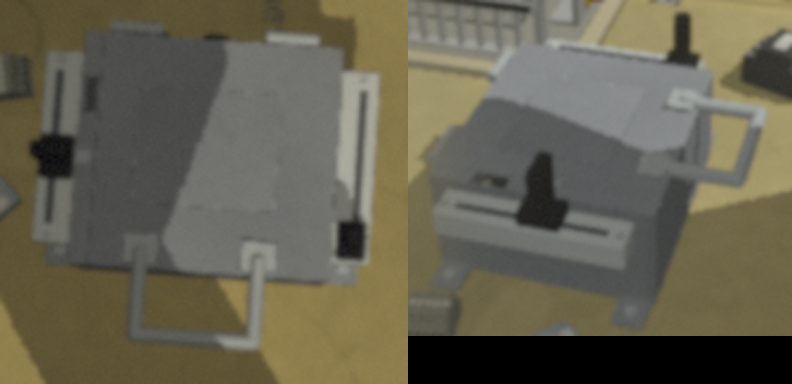

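The crop shows the paddle at about (239,203) to (256,204) in full-picture coordinates, the knob at (371,240) and the handle bar at (281..331, 280..283). The heights match: paddle top 132–134, bar top 96–98. Next I go above the enclosure for a closer look.

Careful with the scale: shifts go in shares of 0.8 m and turns go in shares of 4 rad. That gives: -0.42 m / 0.8 = -0.525, -0.375 m / 0.8 = -0.4688, 1.283 rad / 4 = 0.3208.

>>> move_arm([
  [0,0,0.04,-0.0625,-0.025,-0.025,0.085],
  [0,0,0.0825,-0.125,-0.05,-0.0563,0.085],
  [0,0,0.125,-0.1938,-0.075,-0.0875,0.085],
  [0,0,0.1675,-0.2625,-0.1,-0.1125,0.085],
  [0,0,0.21,-0.3313,-0.125,-0.1125,0.085],
  [0,0,0.25,-0.4,-0.15,-0.1125,0.085],
  [0,0,0.2875,-0.4688,-0.175,-0.1125,0.085],
  [0,0,0.3208,-0.525,-0.2,-0.1125,0.085],
])

```text
clock: 1.1
eef_pos: [547.3, 306.0, 320.9]
tcp_rot: [-3.141, 0.0, 1.53]
contact_force: [0.4, -0.0, -0.4]
opening: 0.999
grasp_force: 0.0
```

>>> move_arm([
  [0,0,0,0,0,0,0.085],
  [0,0,0,0,0,0,0.085],
  [0,0,0,0,0,0,0.085],
])

```text
clock: 1.48
eef_pos: [544.9, 308.6, 321.2]
tcp_rot: [-3.141, -0.0, 1.538]
contact_force: [0.0, 0.4, -0.6]
opening: 0.992
grasp_force: 0.0
```

```bash
python3 - <<'E'
from h import *
s=sensors.sense(); print(s['clock'],s['eef_pos'],s['tcp_rot'],s['contact_force'],s['qpos'])
save('wrist','w1'); print(np.load('w1.npz')['T'].round(3))
E
```

```text
1.475 [544.90166252 308.59778967 321.18197568] [-3.14111069e+00 -3.11774063e-05  1.53776002e+00] [ 0.00687095  0.44156916 -0.61065877] [5.12752354e-01 2.86270232e-01 1.52619714e+00 2.85087238e-04
 1.32952105e+00 5.45720479e-01]
[[ 9.99000e-01 -3.00000e-02 -1.10000e-02  5.47508e+02]
 [-3.20000e-02 -9.48000e-01 -3.17000e-01  3.89497e+02]
 [-1.00000e-03  3.17000e-01 -9.48000e-01  4.63872e+02]
 [ 0.00000e+00  0.00000e+00  0.00000e+00  1.00000e+00]]
```

View pics/w1.png

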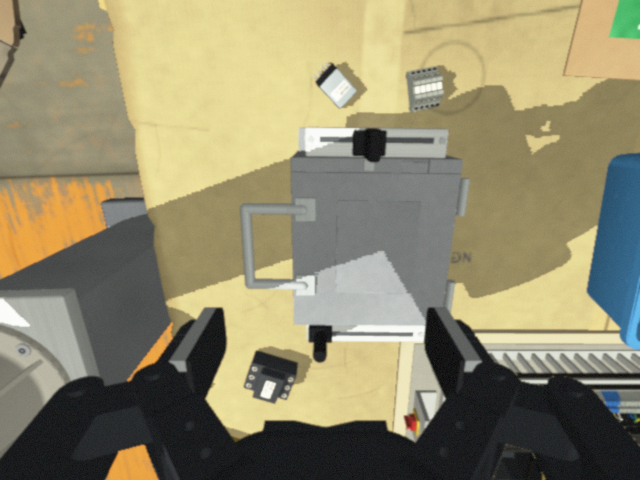

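The wrist view shows the paddle at (370,146), the knob top at (320,352), and the bar corners at (247,208) and (251,285). The cover's near edge runs (292,175) to (295,325).

```bash
python3 - <<'E'
from h import *
a=np.load('w1.npz');T=a['T'];d=a['d'];v,u=np.mgrid[:480,:640]
P=np.linalg.inv(a['K'])@(np.stack([u,v,np.ones_like(u)]).reshape(3,-1)*d.reshape(-1)); W=(T[:3,:3]@P+T[:3,3:]).T.reshape(480,640,3)
def box(n,u0,u1,v0,v1,z0,z1):
    w=W[v0:v1,u0:u1].reshape(-1,3); w=w[(w[:,2]>z0)&(w[:,2]<z1)]
    print(n,len(w),'mean',w.mean(0).round(1),'p2',np.percentile(w,2,0).round(1),'p98',np.percentile(w,98,0).round(1)); return w
w=box('paddle',340,400,120,175,115,145)
w=box('paddletop',340,400,120,175,130,139)
w=box('knob',300,340,320,370,115,145)
w=box('knobtop',300,340,320,370,130,139)
w=box('bar',236,262,215,278,70,110); print(np.polyfit(w[:,1],w[:,0],1))
# front edge of cover
e=[]
for r in list(range(175,200))+list(range(222,272))+list(range(298,318)):
    row=W[r,265:320]; k=np.where(row[:,2]>80)[0]
    if len(k): e.append(row[k[0]])
e=np.array(e); print('edge',e.mean(0),np.polyfit(e[:,1],e[:,0],1),np.median(e,0))
p=cv2.imread('pics/w1.png'); s=lambda x:cv2.resize(x,(390,390),interpolation=2)
cv2.imwrite('pics/crop2.png',np.hstack([s(p[115:180,335:400]),s(p[310:375,290:355])]))
E
```

```text
paddle 488 mean [590.4 369.2 132.1] p2 [585.2 355.  117. ] p98 [596.9 382.7 135.3]
paddletop 426 mean [591.1 368.9 133.5] p2 [585.3 354.8 131.1] p98 [597.  382.6 135.4]
knob 251 mean [532.5 144.3 128.7] p2 [524.8 135.  115.7] p98 [539.5 149.1 134.5]
knobtop 141 mean [532.4 142.2 133.2] p2 [525.8 134.4 130.6] p98 [539.4 148.7 134.6]
bar 685 mean [456.2 261.9  96.4] p2 [449.5 224.9  91.8] p98 [462.  296.7  99.1]
[3.97468784e-02 4.45802432e+02]
edge [508.46149806 268.42300035 115.06690678] [1.28731289e-01 4.73907059e+02] [506.19304802 264.59757621  91.59473451]
```

View pics/crop2.png

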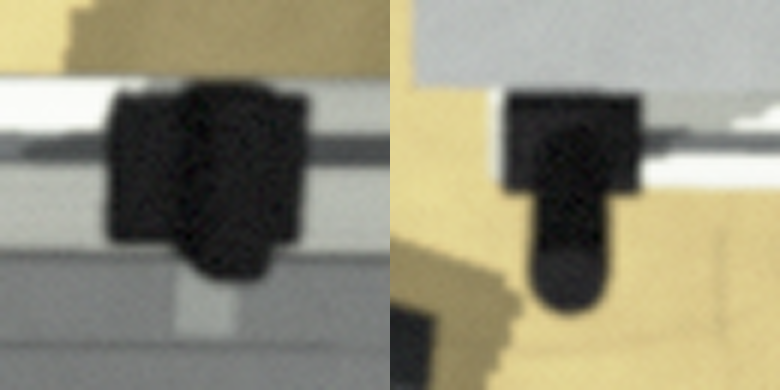

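Paddle at (591,369) with its top at 133.5, knob at (532.5,142), bar at (456,260). The case yaw is about −0.040. Paddle and knob are 229 mm apart laterally, against an expected 230. I go to the paddle.

In the tool's units: 0.211 m / 0.8 = 0.2638, 0.205 m / 0.8 = 0.2563, 0.007 rad / 4 = 0.0018.

>>> move_arm([
  [0,0,0.0018,0.0375,0.0275,0.0375,0.06],
  [0,0,0.0018,0.0775,0.055,0.075,0.06],
  [0,0,0.0018,0.0775,0.055,0.1375,0.06],
  [0,0,0.0018,0.0775,0.055,0.1875,0.06],
  [0,0,0.0018,0.0775,0.055,0.2313,0.06],
  [0,0,0.0018,0.0775,0.055,0.2563,0.06],
  [0,0,0.0018,0.0775,0.055,0.2638,0.06],
  [0,0,0.0018,0.0775,0.055,0.2638,0.06],
])

```text
clock: 2.52
eef_pos: [592.3, 368.7, 111.1]
tcp_rot: [3.141, -0.001, 1.529]
contact_force: [0.1, 0.8, 1.0]
opening: 0.707
grasp_force: 0.0
```

>>> move_arm([
  [0,0,0,0,0,0,0.0],
  [0,0,0,0,0,0,0.0],
  [0,0,0,0,0,0,0.0],
  [0,0,0,0,0,0,0.0],
  [0,0,0,0,0,0,0.0],
  [0,0,0,0,0,0,0.0],
], grip_force=40)

```text
clock: 3.28
eef_pos: [592.4, 368.3, 111.2]
tcp_rot: [3.141, -0.001, 1.529]
contact_force: [-0.4, -1.5, 5.3]
opening: 0.133
grasp_force: 41.7
```

The paddle is gripped at 11.4 mm opening. I slide it away from the robot until it meets the stop.

In the tool's units: 0.04 m / 0.8 = 0.05, 0.036 m / 0.8 = 0.045.

>>> move_arm([
  [0,0,0,0,0.0075,0,0.0],
  [0,0,0,0,0.015,0,0.0],
  [0,0,0,0,0.0225,0,0.0],
  [0,0,0,0,0.03,0,0.0],
  [0,0,0,0,0.0375,0,0.0],
  [0,0,0,0,0.045,0,0.0],
  [0,0,0,0,0.05,0,0.0],
  [0,0,0,0,0.05,0,0.0],
])

```text
clock: 4.28
eef_pos: [632.7, 366.6, 111.3]
tcp_rot: [3.14, -0.001, 1.529]
contact_force: [1.3, -0.9, 4.7]
opening: 0.125
grasp_force: 41.8
```

>>> move_arm([
  [0,0,0,0,0.0038,0,0.0],
  [0,0,0,0,0.0075,0,0.0],
  [0,0,0,0,0.01,0,0.0],
  [0,0,0,0,0.01,0,0.0],
])

```text
clock: 4.78
eef_pos: [640.4, 366.2, 111.2]
tcp_rot: [3.141, -0.0, 1.529]
contact_force: [-0.5, -0.8, 6.8]
opening: 0.128
grasp_force: 41.8
```

In the tool's units: 0.008 m / 0.8 = 0.01, 0.006 m / 0.8 = 0.0075.

>>> move_arm([
  [0,0,0,0,0.0038,0,0.0],
  [0,0,0,0,0.0075,0,0.0],
  [0,0,0,0,0.01,0,0.0],
  [0,0,0,0,0.01,0,0.0],
])

```text
clock: 5.28
eef_pos: [641.5, 366.2, 111.1]
tcp_rot: [-3.129, 0.002, 1.529]
contact_force: [-28.3, -1.2, 22.8]
opening: 0.13
grasp_force: 44.2
```

The lock met a firm stop after 49 mm, at 28 N. I relax, let go and go up.

In the tool's units: -0.09 m / 0.8 = -0.1125, -0.05 m / 0.8 = -0.0625.

>>> move_arm([
  [0,0,0,0,-0.0075,0,0.0],
  [0,0,0,0,-0.0075,0,0.05],
  [0,0,0,0,-0.0075,0,0.05],
  [0,0,0,0,-0.0075,0,0.05],
  [0,0,0,0,-0.0075,-0.025,0.05],
  [0,0,0,0,-0.0075,-0.0625,0.05],
  [0,0,0,0,-0.0075,-0.1125,0.05],
  [0,0,0,0,-0.0075,-0.1125,0.05],
])

```text
clock: 6.28
eef_pos: [644.3, 367.3, 206.1]
tcp_rot: [3.135, -0.004, 1.529]
contact_force: [0.0, 0.0, -0.4]
opening: 0.583
grasp_force: 0.0
```

```bash
python3 - <<'E'
from h import *
s=sensors.sense(); print(s['clock'],s['eef_pos'],s['tcp_rot'],s['opening'],s['contact_force'])
save('top','top2'); p=cv2.imread('pics/top2.png')[140:300,225:395]
cv2.imwrite('pics/crop3.png',cv2.resize(p,None,fx=3,fy=3,interpolation=2))
E
```

```text
6.275 [644.28425523 367.3227864  206.07637216] [ 3.13474646 -0.00429843  1.52866747] 0.5827205631214221 [ 0.01168594  0.02119642 -0.36682807]
```

View pics/crop3.png

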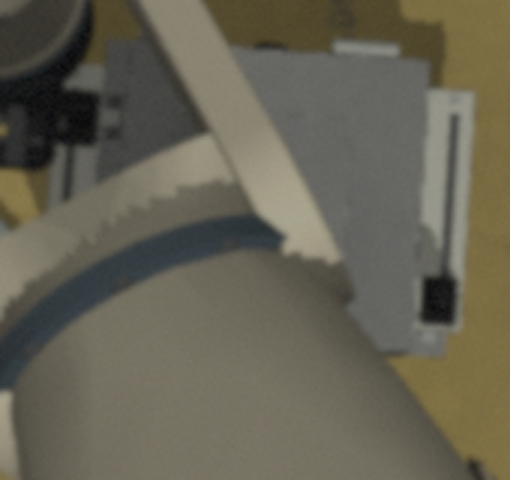

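The lock now stands at pixel (252,179), next to the notch at (263,178). The knob is unmoved. I go to the handle.

In the tool's units: -0.184 m / 0.8 = -0.23, -0.147 m / 0.8 = -0.1838.

>>> move_arm([
  [0,0,0,-0.0288,-0.0463,0,0.05],
  [0,0,0,-0.0575,-0.0913,0,0.05],
  [0,0,0,-0.0863,-0.1375,0,0.05],
  [0,0,0,-0.115,-0.1838,0,0.05],
  [0,0,0,-0.1438,-0.23,0,0.05],
  [0,0,0,-0.1438,-0.23,0,0.05],
  [0,0,0,-0.1438,-0.23,0,0.05],
])

```text
clock: 7.2
eef_pos: [453.9, 259.2, 200.5]
tcp_rot: [3.141, -0.0, 1.529]
contact_force: [0.3, 0.7, 0.3]
opening: 0.585
grasp_force: 0.0
```

```bash
python3 - <<'E'
from h import *
s=sensors.sense(); print(s['clock'],s['eef_pos'],s['tcp_rot'],s['opening'],s['contact_force'])
save('wrist','w2')
E
```

```text
7.2 [453.90663201 259.24937764 200.46543226] [ 3.14084922e+00 -4.52730577e-04  1.52877418e+00] 0.5852034953895403 [0.33612989 0.71292139 0.31885685]
```

View pics/w2.png

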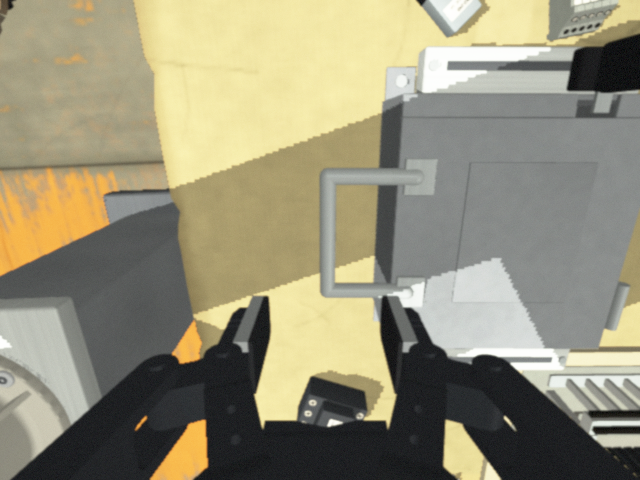

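The bar spans (328,175) to (329,293), midway between the finger pads at columns 270 and 384. I go down and close on it.

>>> move_arm([
  [0,0,0,0,0.0013,0.05,0.05],
  [0,0,0,0,0.0013,0.0938,0.05],
  [0,0,0,0,0.0013,0.125,0.05],
  [0,0,0,0,0.0013,0.15,0.05],
  [0,0,0,0,0.0013,0.1588,0.05],
  [0,0,0,0,0.0013,0.1588,0.05],
])

```text
clock: 8.0
eef_pos: [454.6, 259.1, 73.0]
tcp_rot: [-3.141, 0.0, 1.529]
contact_force: [0.2, -0.3, -0.7]
opening: 0.587
grasp_force: 0.0
```

>>> move_arm([
  [0,0,0,0,0,0,0.0],
  [0,0,0,0,0,0,0.0],
  [0,0,0,0,0,0,0.0],
  [0,0,0,0,0,0,0.0],
  [0,0,0,0,0,0,0.0],
  [0,0,0,0,0,0,0.0],
], grip_force=40)

```text
clock: 8.75
eef_pos: [455.7, 259.2, 74.2]
tcp_rot: [3.139, -0.001, 1.529]
contact_force: [4.8, -1.3, 1.8]
opening: 0.126
grasp_force: 39.2
```

The bar is gripped. Now the gentle tug.

In the tool's units: -0.008 m / 0.8 = -0.01, -0.006 m / 0.8 = -0.0075.

>>> move_arm([
  [0,0,0,0,0,-0.0025,0.0],
  [0,0,0,0,0,-0.005,0.0],
  [0,0,0,0,0,-0.0075,0.0],
  [0,0,0,0,0,-0.01,0.0],
  [0,0,0,0,0,-0.01,0.0],
  [0,0,0,0,0,-0.01,0.0],
])

```text
clock: 9.5
eef_pos: [455.8, 259.2, 81.2]
tcp_rot: [3.139, -0.001, 1.529]
contact_force: [9.4, -0.5, -12.6]
opening: 0.123
grasp_force: 39.3
```

In the tool's units: -0.004 m / 0.8 = -0.005, -0.002 m / 0.8 = -0.0025.

>>> move_arm([
  [0,0,0,0,0,-0.0025,0.0],
  [0,0,0,0,0,-0.005,0.0],
  [0,0,0,0,0,-0.005,0.0],
  [0,0,0,0,0,-0.005,0.0],
])

```text
clock: 10.0
eef_pos: [455.8, 259.1, 83.5]
tcp_rot: [3.139, -0.001, 1.529]
contact_force: [16.1, 3.0, -34.9]
opening: 0.123
grasp_force: 39.1
```

At 9 mm the cover stands firm with 35 N, so it is caught. I let it down, let go and go up.

In the tool's units: 0.012 m / 0.8 = 0.015, 0.008 m / 0.8 = 0.01.

>>> move_arm([
  [0,0,0,0,0,0.005,0.0],
  [0,0,0,0,0,0.01,0.0],
  [0,0,0,0,0,0.015,0.0],
  [0,0,0,0,0,0.015,0.0],
  [0,0,0,0,0,0.015,0.05],
  [0,0,0,0,0,0.015,0.05],
  [0,0,0,0,0,0.015,0.05],
  [0,0,0,0,0,0.015,0.05],
])

```text
clock: 11.0
eef_pos: [454.0, 258.8, 73.1]
tcp_rot: [-3.141, 0.0, 1.529]
contact_force: [0.2, -0.3, 0.2]
opening: 0.591
grasp_force: 0.0
```

In the tool's units: -0.127 m / 0.8 = -0.1588, -0.08 m / 0.8 = -0.1.

>>> move_arm([
  [0,0,0,0,0,-0.0375,0.05],
  [0,0,0,0,0,-0.1,0.05],
  [0,0,0,0,0,-0.1588,0.05],
  [0,0,0,0,0,-0.1588,0.05],
  [0,0,0,0,0,-0.1588,0.05],
])

```text
clock: 11.62
eef_pos: [453.8, 258.7, 199.8]
tcp_rot: [-3.141, 0.0, 1.529]
contact_force: [0.2, -0.1, -0.5]
opening: 0.582
grasp_force: 0.0
```

In the tool's units: -0.113 m / 0.8 = -0.1413, 0.09 m / 0.8 = 0.1125.

>>> move_arm([
  [0,0,0,-0.05,0.0375,0,0.05],
  [0,0,0,-0.1,0.075,0,0.05],
  [0,0,0,-0.1413,0.1044,0,0.05],
  [0,0,0,-0.1413,0.1044,0.0125,0.05],
  [0,0,0,-0.1413,0.1044,0.0625,0.05],
  [0,0,0,-0.1413,0.1044,0.1,0.05],
  [0,0,0,-0.1413,0.1044,0.1125,0.05],
  [0,0,0,-0.1413,0.1044,0.1125,0.05],
])

```text
clock: 12.62
eef_pos: [532.0, 142.7, 109.3]
tcp_rot: [-3.139, 0.001, 1.529]
contact_force: [0.8, 0.2, -0.5]
opening: 0.583
grasp_force: 0.0
```

>>> move_arm([
  [0,0,0,0,0,0,0.0],
  [0,0,0,0,0,0,0.0],
  [0,0,0,0,0,0,0.0],
  [0,0,0,0,0,0,0.0],
  [0,0,0,0,0,0,0.0],
], grip_force=40)

```text
clock: 13.25
eef_pos: [533.6, 142.8, 111.4]
tcp_rot: [3.14, -0.001, 1.529]
contact_force: [-1.7, 1.5, 6.3]
opening: 0.169
grasp_force: 39.0
```

The knob is gripped. I slide it to its far end.

In the tool's units: 0.029 m / 0.8 = 0.0363, 0.027 m / 0.8 = 0.0338.

>>> move_arm([
  [0,0,0,0,0.0063,0,0.0],
  [0,0,0,0,0.0125,0,0.0],
  [0,0,0,0,0.0188,0,0.0],
  [0,0,0,0,0.0238,0,0.0],
  [0,0,0,0,0.0288,0,0.0],
  [0,0,0,0,0.0338,0,0.0],
  [0,0,0,0,0.0363,0,0.0],
  [0,0,0,0,0.0363,0,0.0],
])

```text
clock: 14.25
eef_pos: [555.5, 141.6, 111.2]
tcp_rot: [-3.129, 0.001, 1.528]
contact_force: [-28.6, 4.4, 30.5]
opening: 0.173
grasp_force: 42.0
```

It stopped firm after 22 mm. I let go and return to the handle.

In the tool's units: -0.09 m / 0.8 = -0.1125, -0.03 m / 0.8 = -0.0375.

>>> move_arm([
  [0,0,0,0,-0.0075,0,0.0],
  [0,0,0,0,-0.0075,0,0.05],
  [0,0,0,0,-0.0075,0,0.05],
  [0,0,0,0,-0.0075,0,0.05],
  [0,0,0,0,-0.0075,0,0.05],
  [0,0,0,0,-0.0075,-0.0375,0.05],
  [0,0,0,0,-0.0075,-0.1125,0.05],
  [0,0,0,0,-0.0075,-0.1125,0.05],
])

```text
clock: 15.25
eef_pos: [558.9, 142.2, 204.8]
tcp_rot: [3.134, -0.002, 1.529]
contact_force: [0.1, 1.1, -0.0]
opening: 0.585
grasp_force: 0.0
```

In the tool's units: 0.113 m / 0.8 = 0.1413, -0.106 m / 0.8 = -0.1325.

>>> move_arm([
  [0,0,0,0.05,-0.045,0,0.05],
  [0,0,0,0.1,-0.09,0,0.05],
  [0,0,0,0.1413,-0.1325,0,0.05],
  [0,0,0,0.1413,-0.1325,0,0.05],
  [0,0,0,0.1413,-0.1325,0,0.05],
])

```text
clock: 15.88
eef_pos: [454.9, 258.7, 199.9]
tcp_rot: [-3.142, 0.001, 1.53]
contact_force: [-0.2, -0.3, -0.1]
opening: 0.588
grasp_force: 0.0
```

```bash
python3 - <<'E'
from h import *
s=sensors.sense(); print(s['clock'],s['eef_pos'],s['tcp_rot'],s['opening'],s['contact_force'])
save('side','side3')
E
```

```text
15.875 [454.87783938 258.68517023 199.87642134] [-3.14156416e+00  5.07424759e-04  1.52965369e+00] 0.5879545069768559 [-0.23433423 -0.30289411 -0.10208837]
```

View pics/side3.png

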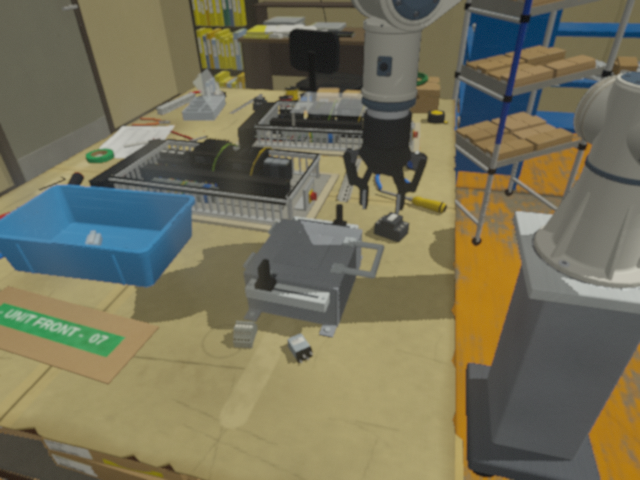

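The paddle is at its far end (264,272), the knob is moved away (339,214), the cover is down and the small parts are in place. I grip the handle again.

In the tool's units: 0.127 m / 0.8 = 0.1588, 0.12 m / 0.8 = 0.15.

>>> move_arm([
  [0,0,0,0,0,0.05,0.05],
  [0,0,0,0,0,0.0938,0.05],
  [0,0,0,0,0,0.125,0.05],
  [0,0,0,0,0,0.15,0.05],
  [0,0,0,0,0,0.1588,0.05],
  [0,0,0,0,0,0.1588,0.05],
])

```text
clock: 16.68
eef_pos: [455.1, 258.3, 73.1]
tcp_rot: [-3.141, 0.0, 1.528]
contact_force: [-0.9, 1.2, -0.6]
opening: 0.588
grasp_force: 0.0
```

In the tool's units: -0.008 m / 0.8 = -0.01, -0.004 m / 0.8 = -0.005.

>>> move_arm([
  [0,0,0,0,0,0,0.0],
  [0,0,0,0,0,0,0.0],
  [0,0,0,0,0,0,0.0],
  [0,0,0,0,0,0,0.0],
  [0,0,0,0,0,0,0.0],
  [0,0,0,0,0,-0.005,0.0],
  [0,0,0,0,0,-0.01,0.0],
  [0,0,0,0,0,-0.01,0.0],
], grip_force=30)

```text
clock: 17.68
eef_pos: [455.8, 259.1, 81.6]
tcp_rot: [3.139, -0.001, 1.529]
contact_force: [6.7, -2.2, -1.9]
opening: 0.122
grasp_force: 29.3
```

In the tool's units: -0.012 m / 0.8 = -0.015, 0.001 m / 0.8 = 0.0013.

>>> move_arm([
  [0,0,0,0,0,-0.005,0.0],
  [0,0,0,0,0.0006,-0.01,0.0],
  [0,0,0,0,0.0013,-0.015,0.0],
  [0,0,0,0,0.0013,-0.015,0.0],
])

```text
clock: 18.18
eef_pos: [456.8, 259.0, 93.6]
tcp_rot: [3.14, -0.001, 1.529]
contact_force: [6.4, -1.7, -3.8]
opening: 0.125
grasp_force: 29.6
```

The cover is free now. I raise it along the 230 mm arc.

In the tool's units: -0.1029 m / 0.8 = -0.1286, -0.0912 m / 0.8 = -0.114.

>>> move_arm([
  [0,0,0,0,0.0025,-0.0171,0.0],
  [0,0,0,0,0.0056,-0.034,0.0],
  [0,0,0,0,0.01,-0.0508,0.0],
  [0,0,0,0,0.0153,-0.0671,0.0],
  [0,0,0,0,0.0216,-0.0831,0.0],
  [0,0,0,0,0.0289,-0.0989,0.0],
  [0,0,0,0,0.037,-0.114,0.0],
  [0,0,0,0,0.0461,-0.1286,0.0],
])

```text
clock: 19.18
eef_pos: [492.3, 257.3, 196.5]
tcp_rot: [-3.14, 0.0, 1.529]
contact_force: [1.3, 2.0, -4.4]
opening: 0.124
grasp_force: 29.2
```

In the tool's units: 0.0782 m / 0.8 = 0.0978, -0.0731 m / 0.8 = -0.0914.

>>> move_arm([
  [0,0,0,0,0.01,-0.0141,0.0],
  [0,0,0,0,0.0208,-0.0276,0.0],
  [0,0,0,0,0.0323,-0.0404,0.0],
  [0,0,0,0,0.0446,-0.0525,0.0],
  [0,0,0,0,0.0575,-0.0638,0.0],
  [0,0,0,0,0.0713,-0.0744,0.0],
  [0,0,0,0,0.0855,-0.084,0.0],
  [0,0,0,0,0.0978,-0.0914,0.0],
])

```text
clock: 20.18
eef_pos: [570.0, 253.9, 271.3]
tcp_rot: [-3.14, 0.0, 1.529]
contact_force: [-9.4, 0.4, 9.1]
opening: 0.125
grasp_force: 30.4
```

>>> move_arm([
  [0,0,0,0,0,0,0.0],
  [0,0,0,0,0,0,0.0],
  [0,0,0,0,0,0,0.0],
  [0,0,0,0,0,0,0.0],
  [0,0,0,0,0,0,0.0],
  [0,0,0,0,0,0,0.0],
])

```text
clock: 20.92
eef_pos: [570.1, 253.9, 271.2]
tcp_rot: [-3.141, -0.0, 1.529]
contact_force: [-7.8, -0.4, 10.7]
opening: 0.13
grasp_force: 30.8
```

```bash
python3 - <<'E'
from h import *
s=sensors.sense(); print(s['clock'],s['eef_pos'],s['tcp_rot'],s['opening'],s['contact_force'],s['grasp_force'])
save('side','side4')
E
```

```text
20.925 [570.12046055 253.91126188 271.16237985] [-3.14058989e+00 -9.88473152e-05  1.52889636e+00] 0.1296834066708176 [-7.79544961 -0.44383617 10.72390325] 30.7827427983284
```

View pics/side4.png

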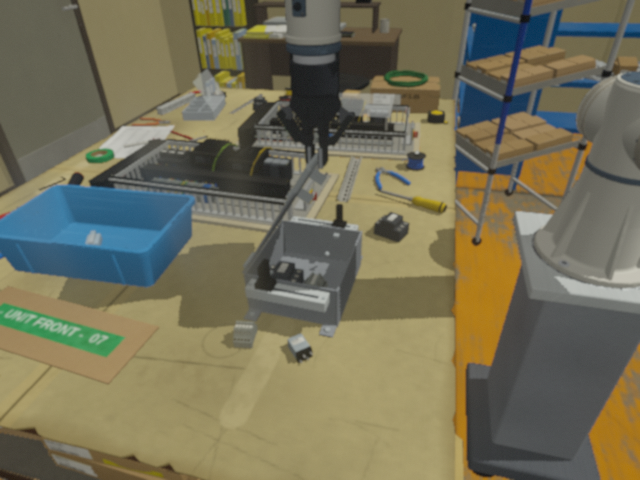

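The picture shows the cover standing open at about 60° with the gripper on the bar near (322,160). The parts at (245,333), (300,347) and (392,226) are where they were. The bar's height of 290 mm gives 1.05 rad.

```bash
python3 -c "
from rig import order; print(order.sign_off())"
```

```text
the job is handed in; nothing more can be done
None
```

The job is handed in: the lock is at its far stop, the tug showed the cover was caught, the catch knob is at its far end, and the gripper is holding the cover at about 60° (1.05 rad) with the three small parts undisturbed; `sign_off` gave no verdict.

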